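# Set the portioning guide to halves and feed the brownie

## Task

The brownie is to be cut in half on the portioning guide. With the fingertips, push the guide's sliding stop along its rail until it clicks into the notch with the red mark and stays there; then push the brownie along the board until it sits squarely against the stop, leaving the stop in its notch. Only push: do not grip, squash or lift the brownie, and leave the other things where they are.

Things in the scene. Friction and masses are not known exactly. Their poses are not given: they have to be found in the camera images.
- guide: Portioning guide: beech board 130 deep (x -71 to +59) x 310 mm long (y +-155), fixed to the worktop; board top 20 mm above its origin, which is on the worktop under the knife slot (3 mm groove across the board at y = 0). x points away from the robot, towards the fence; y along the fence to the robot's left; z up. The +y half is the feed side, where the brownie lies.
- stop (a joint): Position of the sliding stop on the rail (m): distance of its stop face from the knife slot; the face lies at guide y = -value. 0 to 0.128, growing to the right; 0.038 in the red-marked notch. Starts right of it at 0.066 to 0.122, so push it left (+y), over one or two other notches. On the plain rail it slides at 1.5 to 3 N; it stays where it is left.
- stop_block (a point): Centre of the right (-y) end of the stop's black block, where it can be pushed: guide x 47 mm, z 55 mm, 18 mm to the right of the stop face. The block rides on the fence: x 36 to 60, z 47 to 64 mm, 36 mm long, centred on the stop face in y. On it a grey plunger knob, 13 mm across, top at z = 79 mm, which sinks 3 mm in a notch.
- stop_face (a point): Point on the stop face (left, +y side of a steel plate 6 mm thick across the board, guide x -51 to +34, z 22 to 57 mm), at x -5, z 40 mm. A spring plunger snaps the stop into a notch: within about 3 mm of its centre the stop jumps there by itself and the pushing force falls to nothing; pushing it out again slowly takes 7 to 10 N.
- half_mark (a point): Top front edge of the fence at the middle of the red band that marks the half notch; guide frame x 35, y -38, z 46 mm. The fence is an aluminium bar, x 35 to 55 mm, y +-154, top at z = 46. It is the stop's rail: V notches 10 mm wide, 4 deep cross its top at y = -19, -38, -57, -76 mm (quarter, half, three quarters, whole brownie), each with a black line on the front, the half painted red with a red band.
- brownie_center (a point): Centre of the loose dark brown brownie, 58 wide (x), 76 long (y), 36 mm high, about 80 g, 18 mm above the board top it lies on. Starts on the feed side, clear of the fence, within 18 degrees of the guide's y axis. Square against the stop its centre is 38 mm from the stop face; at the half notch, over the knife slot.
- ramekin: White ramekin, 82 mm wide and 48 mm high, bystander. Origin under its centre.
- sugar_shaker: White sugar shaker, 67 mm wide and 114 mm high, bystander. Origin under its centre.
- cake_slice: Cake slice (broad knife with a wooden handle), 268 mm long (y) and 42 mm wide, lying flat, bystander. Origin under its middle.
- tongs: Steel pastry tongs, 249 mm long (y) and 49 mm wide, lying flat, bystander. Origin under its middle.
Things that resemble listed ones, but are neither listed nor needed, are in the scene too. What is shaped like the part that bears brownie_center but blue is not meant.

How it is judged:
On the way, in this order (a step that is already met when the one before it is completed fails the run):
1. the stop rests in the red-marked notch by itself, the fingers off it, the brownie not yet against it (value of joint stop between 0.036 and 0.04 m and contact force between the fingers and stop below 0.1 N and y of brownie_center in the frame of stop_face above 0.045 m), for 0.2 s.
2. the brownie has been pushed up to the stop (y of brownie_center in the frame of stop_face below 0.0425 m), for 0.1 s.
At the end, for the whole second after the job is handed in: The stop rests in the red-marked half notch (38 mm from the knife slot, within 2 mm); the brownie lies flat on the board against the stop face (gap at most about 4 mm), within 10 degrees of square, between the fence and the front of the board, at rest (value of joint stop between 0.036 and 0.04 m and y of brownie_center in the frame of stop_face between 0.034 and 0.0425 m and x of brownie_center in the frame of guide between -0.045 and 0.012 m and z of brownie_center in the frame of guide below 0.041 m and angle between the y axis of brownie_center and the y axis of guide, either way round below 0.17 rad and angle between brownie_center's own z axis and vertical below 0.08 rad and linear speed of brownie below 0.01 m/s); the robot touches nothing.
It fails at once if the brownie is gripped or squashed (contact force between the fingers and brownie above 25 N).
It fails at once if the brownie is lifted off the board (z of brownie_center in the frame of guide above 0.046 m).
It fails at once if the brownie is tipped (angle between brownie_center's own z axis and vertical above 0.35 rad).
It fails at once if the ramekin, sugar shaker, cake slice or tongs are disturbed (moved over 15 mm) (distance of any of ramekin, sugar_shaker, cake_slice, tongs from where it was at the start of the episode above 0.015 m).
It also fails if it takes over 48 s, if anything falls off the work surface, if the arm or the gripper's body presses on something with over 40 N, if the wrist force passes 120 N, or if a joint passes its speed limit or range.

## Robot

A 6-joint arm with a two-finger parallel gripper is mounted at the origin on a cart in front of the work surface, level with it; the furniture and walls round the work are solid. World frame = base frame: x ahead of the robot, y to its left, z up, the work surface at z = 0. Lengths are in m, angles in rad, forces in N, time in s.
With the tool pointing down it reaches from about 0.275 to 0.75 m from the base axis. Payload 10.2 kg.
Tool frame: the origin (TCP) lies midway between the tips of the shut fingers; the grasp point (between the pads) lies 19 mm behind it; z points along the fingers, y is the line along which they close (so a half turn about z gives the same grasp; the last joint's range is limited). The gripper opens to 88 mm and grips with 3 to 60 N. Pads are 18 mm wide; open, the fingers measure 123 mm over their backs; the gripper's body (75 mm by 187 mm) begins 45 mm behind the grasp point.
Start: joints at [-1.533, 0.313, 1.498, -0, 1.331, -0.223], TCP at [0.135, -0.507, 0.239] pointing down, gripper open.
Joint ranges: [-2.94, 2.94], [-0.97, 2.17], [0.19, 2.56], [-1.23, 4.37], [0.02, 3.11], [-2.88, 2.88]. Speed limits (rad/s): [2.39, 2.39, 3.01, 3.14, 3.14, 3.14].

## Interface

Orientations are given as a rotation vector (axis times angle).
In Python, from plant import env, viewer gives the robot as it stands. The module is installed in compiled form; this text tells all that it offers.
- The arm moves only by the tool drive_tool, never from a script. Its arguments are lists of equal length, an entry for each row: "claw": the closure, from -1 (fully open) to 1 (shut); "offset": the shift along the tool's x, y, z in mm, a list of three; "turn": the turn about the tool's z in degrees. In form: {"claw": [claw, ...], "offset": [[x, y, z], ...], "turn": [turn, ...]}. A call has 1 to 5 rows; each row is the pose to reach, as a shift and turn from the pose commanded when the call began, along the tool's axes at that moment; what a row does not reach only later rows make up. A row lasts 1/12 s, in which the tool goes at most 41.7 mm and 7.16 degrees, less where a joint would pass 70% of its speed; a pose out of reach is approached as far as the arm can. A call with a gripper value outside its range is refused whole. The fingers move at their own pace and stop on an object; the grip force is fixed at half the most. Time passes only in rows, so rows that repeat a pose let the fingers close. It gives the time, the measured TCP pose, the force, the opening and the grip force at its end, in the units of the state.
- env.get_state(): the state, without advancing time (a new reading comes with each control period).
- viewer.camera(name): name is "scene" or "top" or "wrist"; returns a dict with "frame" (480x640x3 uint8, red, green, blue), "mtx" (3x3 intrinsics, pixels), "cam_to_world" (4x4, takes a point from camera to world coordinates). Camera axes: x right, y down, z forward; pixel columns grow to the right and rows downward; lengths in m; the calibration is good to about 2 mm. A picture is of the moment at which its call begins. There is no depth.
- env.sign_off(): hands the job in; it is judged then, once.
The state is a dict: "time": time; "q": joint angles; "joint_vel": joint speeds; "joint_efforts": joint torques, N m; "ee_pos": TCP position; "eef_rot": TCP orientation; "ft_force": force on the tool from outside, world axes, zero at the start; "torque": the same for the moment, N m; "grip_width": finger opening in m; "finger_force": force on a finger pad.
Only numpy, scipy, OpenCV 4.12 (cv2) and the standard library are available. Lean on these libraries where they do the work, as an engineer would, in place of code of your own. Each camera call takes 0.05 s, during which the arm holds its last target. There are 200 camera calls.

## Working session

There is one attempt and no reset: what is moved stays moved. The work goes in short steps, Python scripts to look and compute and a tool call to move; the robot and the scene stay as the last step left them, time stands still between calls to the robot, and variables do not carry over. Pictures are saved under pics/ and viewed, at most 10 in all, crops included, and the job is handed in when it is done.

Besides the shell and the picture viewer there is one more tool, called after "Emit:" as name(argument=value, ...) on one line, values as JSON. drive_tool: Moves the arm, as the interface text tells. Its arguments: {"type":"object","properties":{"claw":{"type":"array"},"offset":{"type":"array"},"turn":{"type":"array"}},"required":["claw","offset","turn"]}

```bash
mkdir -p pics; cat > h.py <<'E'
import numpy as np, cv2
from plant import env, viewer
def shot(n):
    c=viewer.camera(n); np.savez(f'pics/{n}_cal.npz',m=c['mtx'],T=c['cam_to_world'])
    return c
def ray(n,u,v,z):
    d=np.load(f'pics/{n}_cal.npz'); r=d['T'][:3,:3]@np.linalg.solve(d['m'],[u,v,1]); o=d['T'][:3,3]
    return o+r*(z-o[2])/r[2]
def proj(n,P):
    d=np.load(f'pics/{n}_cal.npz'); p=(np.linalg.inv(d['T'])@np.append(P,1))[:3]; p=d['m']@p; return p[:2]/p[2]
E
python3 - <<'E'
from h import *
for n in ('top','scene'):
    c=shot(n); cv2.imwrite(f'pics/{n}0.png',c['frame'][:,:,::-1]); print(n,c['mtx'].round(1).tolist(),c['cam_to_world'].round(3).tolist())
print(env.get_state())
E
```

```text
top [[529.3, 0.0, 314.5], [0.0, 529.3, 234.7], [0.0, 0.0, 1.0]] [[-0.005, -0.986, 0.165, 0.264], [-1.0, 0.007, 0.014, 0.002], [-0.015, -0.165, -0.986, 1.422], [0.0, 0.0, 0.0, 1.0]]
scene [[572.3, 0.0, 315.5], [0.0, 572.3, 232.9], [0.0, 0.0, 1.0]] [[-0.745, -0.494, 0.448, -0.109], [-0.667, 0.549, -0.504, 0.687], [0.003, -0.674, -0.739, 1.03], [0.0, 0.0, 0.0, 1.0]]
{'time': 0.1, 'q': array([-1.53340873e+00,  3.13396453e-01,  1.49831431e+00, -1.49190633e-05,
        1.33100541e+00, -2.23422850e-01]), 'joint_vel': array([ 0.00093738, -0.0023842 , -0.00233981, -0.00068844,  0.00034509,
        0.00100366]), 'joint_efforts': array([ 2.34779945e-03, -4.02813399e+01, -2.52643204e+01,  6.94786152e-02,
        3.42011370e-02, -6.30423551e-05]), 'ee_pos': array([ 0.13534362, -0.5070412 ,  0.23823469]), 'eef_rot': array([-3.11380705e+00, -4.08379823e-01, -1.41209717e-04]), 'ft_force': array([ 0.01884819, -1.33738927,  0.50751106]), 'torque': array([-0.01592969,  0.00586821,  0.03116494]), 'finger_force': 0.0, 'grip_width': 0.0883319876765792}
```

View pics/top0.png

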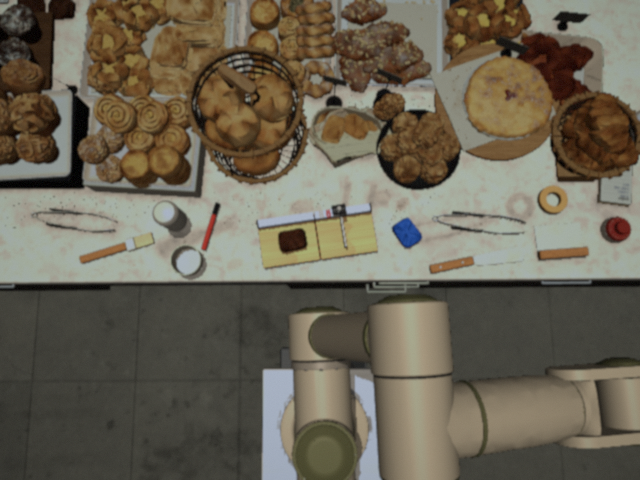

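View pics/scene0.png

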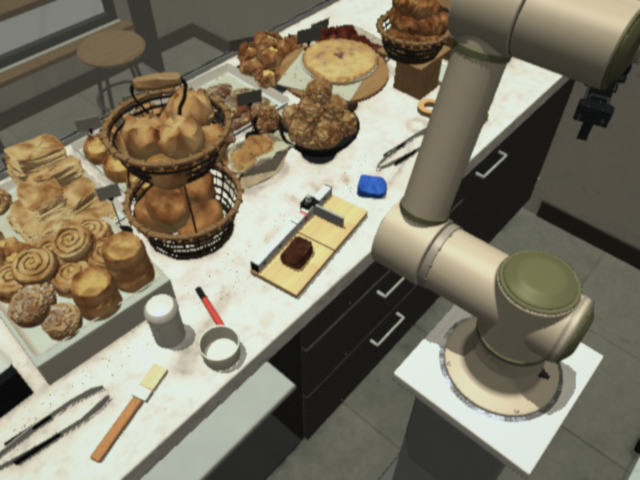

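The top picture shows the guide at about (258–377, 205–267), with the brownie at (292,240), the stop plate at (344,230) and the red band near (327,213). The tongs are to the right at (480,222) and the blue decoy is at (407,233). I'll enlarge both views.

```bash
python3 - <<'E'
from h import *
a=cv2.imread('pics/top0.png')[195:275,250:385]; b=cv2.imread('pics/scene0.png')[175:305,240:380]
cv2.imwrite('pics/topc.png',cv2.resize(a,None,fx=5.9,fy=5.9,interpolation=cv2.INTER_CUBIC))
E
```

```text
(no output)
```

View pics/topc.png

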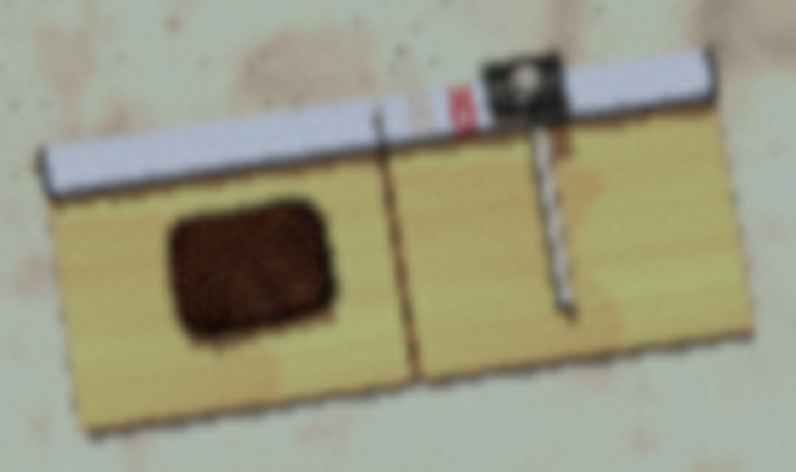

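The crop shows the board's front corners at (88,434) and (752,334), and the knife slot from (418,380) to (384,150). The plate runs from (540,130) to (566,315), and the block's right edge is at x≈566. The brownie's top corners are around (168,222), (322,203), (336,305) and (192,340). Next I'll fit the poses.

```bash
cat >> h.py <<'E'
def G(p,g):  # guide->world (mm in, m out)
    x,y,a=g; c,s=np.cos(a),np.sin(a); return np.array([x+(c*p[0]-s*p[1])/1e3,y+(s*p[0]+c*p[1])/1e3,p[2]/1e3])
def Ginv(P,g):
    x,y,a=g; c,s=np.cos(a),np.sin(a); dx,dy=P[0]-x,P[1]-y; return np.array([c*dx+s*dy,-s*dx+c*dy,P[2]])*1e3
E
python3 - <<'E'
from h import *
from scipy.optimize import least_squares
f=lambda x,y:(250+(x+.5)/5.9-.5,195+(y+.5)/5.9-.5)
pts=[((88,434),(-71,155,20)),((752,334),(-71,-155,20)),((418,380),(-71,0,20)),((384,152),(35,0,20)),((713,50),(55,-154,46)),((42,148),(55,154,46)),((462,132),(35,-38,46))]
r=least_squares(lambda g:np.concatenate([proj('top',G(q,g))-f(*p) for p,q in pts]),[.5,0,0])
g=r.x; print(g,np.degrees(g[2]),r.fun.round(2)); np.save('g.npy',g)
for n,p,z in [('plate top fence end',(540,130),.057),('plate top front',(566,313),.057),('knob',(525,78),.079),('blk r',(566,90),.064),('blk l',(486,95),.064)]:
    print(n,Ginv(ray('top',*f(*p),z),g).round(1))
B=[Ginv(ray('top',*f(*p),.056),g) for p in [(168,222),(322,203),(336,305),(192,340)]]
print(np.round(B,1), np.mean(B,0))
# other things, base plane
for n,p in [('tongs L',(436,222)),('tongs R',(525,230)),('blue',(407,233)),('red marker',(212,226)),('counter edge',(320,283)),('basket front',(335,160)),('basket',(420,187))]:
    P=ray('top',*p,.02); print(n,P.round(3),Ginv(P,g).round(0))
E
```

```text
[0.50227973 0.01575003 0.14306974] 8.19729244003089 [-1.54 -0.23  0.95 -0.5   0.11  0.31  0.02  0.33  0.29 -0.08 -0.68  0.37
  0.84 -0.26]
plate top fence end [ 28.1 -69.7  57. ]
plate top front [-54.9 -68.3  57. ]
knob [ 47.9 -65.4  79. ]
blk r [ 42.9 -83.5  64. ]
blk l [ 46. -48.  64.]
[[ 11.9 100.   56. ]
 [ 10.2  31.1  56. ]
 [-36.1  31.6  56. ]
 [-42.   96.7  56. ]] [-13.98698232  64.8336935   56.        ]
tongs L [ 0.531 -0.305  0.02 ] [ -17. -322.   20.]
tongs R [ 0.507 -0.542  0.02 ] [ -74. -552.   20.]
blue [ 0.501 -0.227  0.02 ] [ -35. -240.   20.]
red marker [0.524 0.298 0.02 ] [ 62. 276.  20.]
counter edge [0.369 0.007 0.02 ] [-133.   11.   20.]
basket front [ 0.706 -0.036  0.02 ] [195. -80.  20.]
basket [ 0.628 -0.266  0.02 ] [  84. -297.   20.]
```

```bash
cat >> h.py <<'E'
from scipy.spatial.transform import Rotation as Ro
def to(gx,gy,z,yaw=None):  # needed tool offset (mm) and turn (deg) so tool x points along guide +y
    g=np.load('g.npy'); s=env.get_state(); R=Ro.from_rotvec(s['eef_rot']).as_matrix()
    off=R.T@(G((gx,gy,z),g)-s['ee_pos'])*1e3
    yawn=np.degrees(np.arctan2(R[1,0],R[0,0])); t=yawn-(np.degrees(g[2])+90)
    print('t',round(s['time'],2),'tcp guide',Ginv(s['ee_pos'],g).round(1),'off',off.round(1),'turn',round(t,1),'F',s['ft_force'].round(1),'w',round(s['grip_width'],3))
E
python3 -c "
from h import *
to(47,-112,200)"
```

```text
t 0.1 tcp guide [-437.7 -465.1  238.2] off [ 522.8 -293.7   38.7] turn -83.3 F [ 0.  -1.3  0.5] w 0.088
```

Emit:
drive_tool(claw=[1,1,1,1,1], offset=[[175,-98,0],[175,-98,0],[175,-98,0],[175,-98,0],[175,-98,0]], turn=[0,0,0,0,0])

```text
time: 0.52
ee_pos: [0.2805, -0.3652, 0.2386]
eef_rot: [-3.114, -0.409, -0.0]
ft_force: [0.5, -0.8, 0.1]
grip_width: 0.0569
finger_force: 0.0
```

Emit:
drive_tool(claw=[1,1,1,1,1], offset=[[175,-98,0],[175,-98,0],[175,-98,0],[175,-98,0],[175,-98,0]], turn=[0,0,0,0,0])

```text
time: 0.93
ee_pos: [0.4244, -0.2253, 0.2386]
eef_rot: [-3.114, -0.41, -0.0]
ft_force: [-0.0, -0.4, -0.5]
grip_width: 0.0238
finger_force: 0.0
```

Emit:
drive_tool(claw=[1,1,1,1,1], offset=[[173,-98,0],[173,-98,0],[173,-98,0],[173,-98,0],[173,-98,0]], turn=[-36,-36,-36,-36,-36])

```text
time: 1.35
ee_pos: [0.5663, -0.0857, 0.2383]
eef_rot: [-2.833, -1.357, 0.0]
ft_force: [0.0, -0.8, 0.7]
grip_width: 0.0005
finger_force: 0.0
```

```bash
python3 -c "
from h import *
to(47,-112,200)"
```

```text
t 1.35 tcp guide [  48.9 -109.5  238.3] off [-3.1  0.5 38.3] turn -47.0 F [ 0.  -0.8  0.7] w 0.0
```

Emit:
drive_tool(claw=[1,1,1,1,1], offset=[[-3,0,60],[-3,0,60],[-3,0,60],[-3,0,60],[-3,0,60]], turn=[-35,-35,-35,-35,-35])

```text
time: 1.77
ee_pos: [0.5627, -0.0905, 0.1779]
eef_rot: [-2.294, -2.144, 0.001]
ft_force: [0.3, -0.3, -0.1]
grip_width: 0.0003
finger_force: 0.0
```

Emit:
drive_tool(claw=[1,1,1,1], offset=[[0,0,40],[0,0,40],[0,0,40],[0,0,40]], turn=[-12,-12,-12,-12])

```text
time: 2.1
ee_pos: [0.5631, -0.0907, 0.1389]
eef_rot: [2.069, 2.364, 0.0]
ft_force: [0.1, -0.4, -1.0]
grip_width: 0.0003
finger_force: 0.0
```

```bash
python3 -c "
from h import *
to(47,-112,52)
c=shot('wrist'); cv2.imwrite('pics/w1.png',c['frame'][:,:,::-1])
print(proj('wrist',G((47,-84,55),np.load('g.npy'))))"
```

```text
t 2.1 tcp guide [  45.  -114.   138.9] off [ 2.1  1.9 86.9] turn -0.6 F [ 0.1 -0.4 -1. ] w 0.0
[327.63833643 198.65381158]
```

View pics/w1.png

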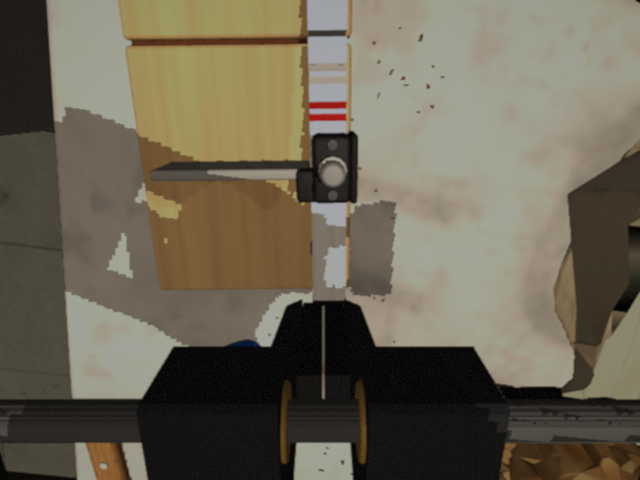

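The wrist view shows the block at (315–356, 133–201) with its knob at (333,172), and the red notch at (327,111) just beyond it. The knife slot's front end is at (131,42), the board's right-front corner at (162,289) and the fence's right end at (313–346, 300).

```bash
python3 - <<'E'
from h import *
from scipy.optimize import least_squares
pts=[((131,42),(-71,0,20)),((162,289),(-71,-155,20)),((309,111),(35,-38,46)),((347,111),(55,-38,46)),((313,300),(35,-154,46)),((346,300),(55,-154,46))]
r=least_squares(lambda g:np.concatenate([proj('wrist',G(q,g))-p for p,q in pts]),np.load('g.npy'))
g=r.x; print(g,np.degrees(g[2]),r.fun.round(1)); np.save('g.npy',g)
for n,p,z in [('blk rl',(315,201),.064),('blk rr',(356,201),.064),('blk L',(335,133),.064),('knob',(333,163),.079)]: print(n,Ginv(ray('wrist',*p,z),g).round(1))
to(47,-110,53)
E
```

```text
[0.50625874 0.01728811 0.1402029 ] 8.03303437519336 [-6.6 -2.4 -2.1  0.8  2.9 -1.7  2.3 -2.1  2.   4.7  1.2  4.4]
blk rl [ 36.3 -84.   64. ]
blk rr [ 58.  -84.2  64. ]
blk L [ 46.9 -49.1  64. ]
knob [ 45.5 -62.   79. ]
t 2.15 tcp guide [  41.4 -115.   139.4] off [ 5.1  5.4 86.4] turn -0.4 F [ 0.   0.2 -0.5] w 0.0
```

Emit:
drive_tool(claw=[1,1,1,1], offset=[[0,5,40],[0,5,75],[0,5,85],[0,5,85]], turn=[0,0,0,0])

```text
time: 2.48
ee_pos: [0.567, -0.0897, 0.0522]
eef_rot: [-2.065, -2.362, 0.002]
ft_force: [-0.9, -0.3, -0.0]
grip_width: 0.0005
finger_force: 0.0
```

Emit:
drive_tool(claw=[1,1,1,1,1], offset=[[5,0,0],[10,0,0],[15,0,0],[18,0,0],[20,0,0]], turn=[0,0,0,0,0])

```text
time: 2.9
ee_pos: [0.5658, -0.07, 0.055]
eef_rot: [2.064, 2.365, 0.001]
ft_force: [0.8, -3.0, 3.1]
grip_width: 0.0003
finger_force: 1.9
```

Emit:
drive_tool(claw=[1,1,1,1,1], offset=[[1,0,0],[2,0,0],[3,0,0],[4,0,0],[5,0,0]], turn=[0,0,0,0,0])

```text
time: 3.32
ee_pos: [0.5643, -0.065, 0.0535]
eef_rot: [-2.066, -2.366, -0.0]
ft_force: [0.3, 0.5, 1.1]
grip_width: 0.0002
finger_force: 0.1
```

```bash
python3 -c "
from h import *
to(47,-72,54)"
```

```text
t 3.32 tcp guide [ 46.  -89.6  53.5] off [17.6  0.9 -0.5] turn -0.3 F [0.3 0.5 1.1] w 0.0
```

Emit:
drive_tool(claw=[1,1,1,1,1], offset=[[1,0,0],[2,0,0],[3,0,0],[4,0,0],[5,0,0]], turn=[0,0,0,0,0])

```text
time: 3.73
ee_pos: [0.5637, -0.0611, 0.0535]
eef_rot: [2.065, 2.366, -0.002]
ft_force: [-0.7, -9.0, -2.9]
grip_width: 0.0005
finger_force: 4.5
```

Emit:
drive_tool(claw=[1,1,1], offset=[[1,0,0],[2,0,0],[3,0,0]], turn=[0,0,0])

```text
time: 3.98
ee_pos: [0.5634, -0.0584, 0.0535]
eef_rot: [2.065, 2.366, -0.002]
ft_force: [-0.2, -7.1, -2.6]
grip_width: 0.0005
finger_force: 3.7
```

Emit:
drive_tool(claw=[1,1,1], offset=[[1,0,0],[2,0,0],[3,0,0]], turn=[0,0,0])

```text
time: 4.23
ee_pos: [0.5628, -0.0546, 0.0535]
eef_rot: [-2.066, -2.366, 0.001]
ft_force: [-0.3, -4.5, -2.1]
grip_width: 0.0007
finger_force: 1.9
```

```bash
python3 -c "
from h import *
to(47,-72,54)"
```

```text
t 4.23 tcp guide [ 45.9 -79.1  53.5] off [ 7.1  1.  -0.5] turn -0.3 F [-0.3 -4.5 -2.1] w 0.001
```

Emit:
drive_tool(claw=[1,1,1,1,1], offset=[[1,0,0],[2,0,0],[3,0,0],[4,0,0],[5,0,0]], turn=[0,0,0,0,0])

```text
time: 4.65
ee_pos: [0.5623, -0.0492, 0.0537]
eef_rot: [-2.066, -2.366, 0.0]
ft_force: [-0.5, -3.1, -2.0]
grip_width: 0.0004
finger_force: 1.4
```

Emit:
drive_tool(claw=[1,1,1], offset=[[1,0,0],[2,0,0],[3,0,0]], turn=[0,0,0])

```text
time: 4.9
ee_pos: [0.5622, -0.0459, 0.0539]
eef_rot: [2.066, 2.366, 0.001]
ft_force: [0.1, 0.0, 0.6]
grip_width: 0.0009
finger_force: 0.0
```

```bash
python3 -c "
from h import *
to(47,-68,54)
c=shot('wrist'); cv2.imwrite('pics/w2.png',c['frame'][:,:,::-1])
for y in (-84,-66,-56):print(y,proj('wrist',G((47,y,64),np.load('g.npy'))).round(0))"
```

```text
t 4.9 tcp guide [ 46.6 -70.4  53.9] off [ 2.4  0.4 -0.1] turn -0.3 F [0.1 0.  0.6] w 0.001
-84 [327. 369.]
-66 [327. 327.]
-56 [327. 301.]
```

View pics/w2.png

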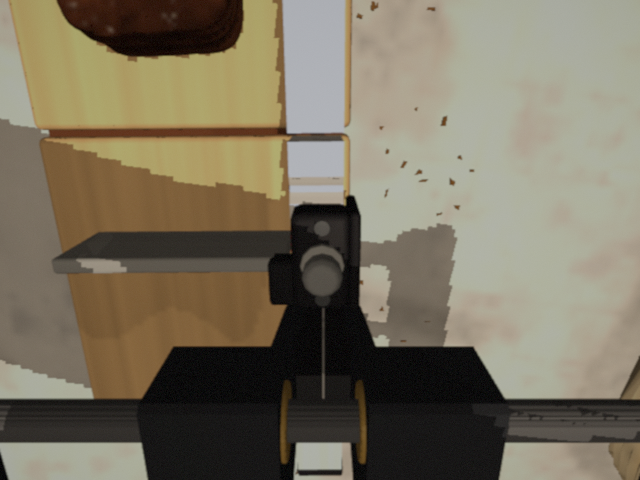

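The force fell to zero. The block's near end is at (322,303), which maps to guide y≈-56, and it covers the red band, so the stop is in the half notch. Now I'll back off, rise and look at the brownie.

Emit:
drive_tool(claw=[1,1,1,1,1], offset=[[-15,0,0],[-20,0,-25],[-20,0,-60],[-20,0,-95],[-20,0,-95]], turn=[0,0,0,0,0])

```text
time: 5.37
ee_pos: [0.5675, -0.0679, 0.1555]
eef_rot: [2.06, 2.358, 0.007]
ft_force: [0.2, -0.7, -0.1]
grip_width: 0.0003
finger_force: 0.0
```

Emit:
drive_tool(claw=[0.45,0.45,0.45,0.45], offset=[[30,-60,-20],[60,-60,-40],[60,-60,-40],[60,-60,-40]], turn=[0,0,0,0])

```text
time: 5.7
ee_pos: [0.497, -0.0139, 0.1906]
eef_rot: [2.062, 2.366, 0.003]
ft_force: [0.1, -1.1, 1.0]
grip_width: 0.0235
finger_force: 0.0
```

```bash
python3 -c "
from h import *
to(-14,125,150)
c=shot('wrist'); cv2.imwrite('pics/w3.png',c['frame'][:,:,::-1])"
```

```text
t 5.7 tcp guide [-13.6 -29.6 190.6] off [154.7  -1.1  40.5] turn -0.2 F [ 0.1 -1.1  1. ] w 0.023
```

View pics/w3.png

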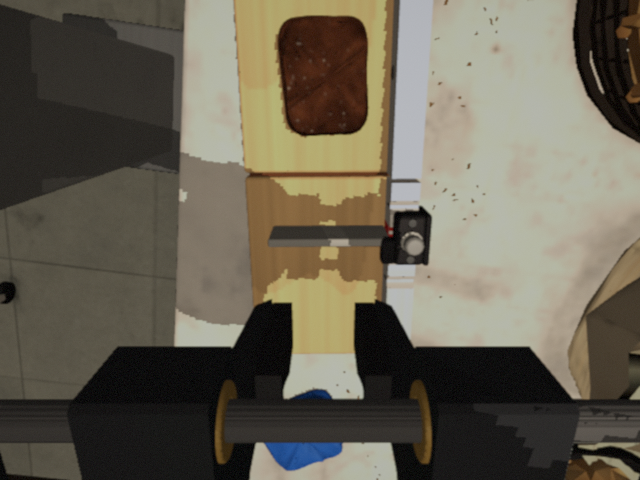

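The brownie's top spans (280–368, 16–134). The stop plate is at v≈228 (top of its face), red paint shows at (389,231) beside it, and the basket at upper right stays clear. I'll measure these.

```bash
python3 - <<'E'
from h import *
g=np.load('g.npy'); f=cv2.imread('pics/w3.png')
h=cv2.cvtColor(f,cv2.COLOR_BGR2HSV); m=((f.max(2)<125)&(h[...,0]<14)&(h[...,1]>90)).astype(np.uint8); m[150:]=0; m[:,:250]=0; m[:,390:]=0
m=cv2.morphologyEx(m,cv2.MORPH_OPEN,np.ones((5,5)))
c=max(cv2.findContours(m,0,2)[0],key=cv2.contourArea)
W=np.array([Ginv(ray('wrist',*p[0],.056),g)[:2] for p in c],np.float32)
print(cv2.boundingRect(c),cv2.minAreaRect(W),W.min(0),W.max(0))
for n,p,z in [('slot',(250,174),.02),('slot',(385,174),.02),('face L',(272,227),.057),('face R',(384,226),.057),('blk top',(413,208),.064)]: print(n,Ginv(ray('wrist',*p,z),g).round(1))
E
```

```text
(279, 17, 88, 118) ((-13.394458770751953, 64.96862030029297), (52.36161804199219, 67.1570053100586), 1.5900510549545288) [-40.04547   31.100449] [13.400548 98.23007 ]
slot [-68.   -0.4  20. ]
slot [32.3 -0.9 20. ]
face L [-48.9 -30.5  57. ]
face R [ 27.6 -30.2  57. ]
blk top [ 45.1 -15.9  64. ]
```

Emit:
drive_tool(claw=[0.45,0.45,0.45,0.45,0.45], offset=[[40,0,0],[80,0,0],[120,0,20],[158,0,40],[158,0,40]], turn=[0,0,0,0,0])

```text
time: 6.17
ee_pos: [0.4743, 0.145, 0.1449]
eef_rot: [-2.059, -2.366, 0.005]
ft_force: [-0.4, 0.6, -0.5]
grip_width: 0.0239
finger_force: 0.0
```

Emit:
drive_tool(claw=[0.45,0.45,0.45], offset=[[0,0,0],[0,0,30],[0,0,50]], turn=[0,0,0])

```text
time: 6.42
ee_pos: [0.4772, 0.1402, 0.0977]
eef_rot: [2.067, 2.364, 0.001]
ft_force: [0.6, 0.0, -0.5]
grip_width: 0.0243
finger_force: 0.0
```

```bash
python3 -c "
from h import *
to(-13,128,31)"
```

```text
t 6.42 tcp guide [-11.6 125.7  97.7] off [ 2.3 -1.5 66.7] turn -0.3 F [ 0.6  0.  -0.5] w 0.024
```

Emit:
drive_tool(claw=[0.45,0.45,0.45,0.45,0.45], offset=[[3,-2,25],[3,-2,45],[3,-2,58],[3,-2,66],[3,-2,67]], turn=[0,0,0,0,0])

```text
time: 6.83
ee_pos: [0.4739, 0.143, 0.0306]
eef_rot: [-2.068, -2.364, 0.002]
ft_force: [0.3, -0.2, 0.3]
grip_width: 0.0245
finger_force: 0.0
```

Emit:
drive_tool(claw=[0.45,0.45,0.45,0.45,0.45], offset=[[-2,0,0],[-5,0,0],[-8,0,0],[-11,0,0],[-14,0,0]], turn=[0,0,0,0,0])

```text
time: 7.25
ee_pos: [0.4757, 0.1301, 0.0322]
eef_rot: [2.066, 2.366, 0.001]
ft_force: [0.1, 0.7, 0.2]
grip_width: 0.024
finger_force: 0.0
```

Emit:
drive_tool(claw=[0.45,0.45,0.45,0.45,0.45], offset=[[-3,0,0],[-6,0,0],[-9,0,0],[-12,0,0],[-15,0,0]], turn=[0,0,0,0,0])

```text
time: 7.67
ee_pos: [0.4774, 0.1154, 0.0318]
eef_rot: [-2.066, -2.367, -0.0]
ft_force: [0.2, 0.3, 0.0]
grip_width: 0.0243
finger_force: 0.4
```

```bash
python3 -c "
from h import *
to(-13,47,31)"
```

```text
t 7.67 tcp guide [-14.9 101.2  31.8] off [-54.2   2.1   0.8] turn -0.3 F [0.2 0.3 0. ] w 0.024
```

Finger force is 0.4 N, so the brownie is moving. About 54 mm is left, and I'll slow down towards the end.

Emit:
drive_tool(claw=[0.45,0.45,0.45,0.45,0.45], offset=[[-4,0,0],[-8,0,0],[-12,0,0],[-16,0,0],[-20,0,0]], turn=[0,0,0,0,0])

```text
time: 8.08
ee_pos: [0.4801, 0.0954, 0.0317]
eef_rot: [2.066, 2.366, 0.0]
ft_force: [-1.0, 0.3, 0.7]
grip_width: 0.0243
finger_force: 0.4
```

Emit:
drive_tool(claw=[0.45,0.45,0.45,0.45,0.45], offset=[[-4,0,0],[-8,0,0],[-12,0,0],[-16,0,0],[-19,0,0]], turn=[0,0,0,0,0])

```text
time: 8.5
ee_pos: [0.4827, 0.0766, 0.0317]
eef_rot: [-2.066, -2.366, 0.0]
ft_force: [0.5, 0.8, 0.8]
grip_width: 0.0241
finger_force: 0.4
```

Emit:
drive_tool(claw=[0.45,0.45,0.45,0.45,0.45], offset=[[-2,0,0],[-4,0,0],[-6,0,0],[-7,0,0],[-8,0,0]], turn=[0,0,0,0,0])

```text
time: 8.92
ee_pos: [0.4837, 0.069, 0.0317]
eef_rot: [2.066, 2.367, 0.0]
ft_force: [-0.9, 0.5, 0.2]
grip_width: 0.0245
finger_force: 0.4
```

```bash
python3 -c "
from h import *
to(-13,47,31)
c=shot('top'); cv2.imwrite('pics/t2.png',c['frame'][:,:,::-1])
c=shot('scene'); cv2.imwrite('pics/s2.png',cv2.resize(c['frame'][170:310,230:390,::-1],None,fx=4,fy=4,interpolation=2))"
```

```text
t 8.92 tcp guide [-15.1  54.4  31.7] off [-7.4  2.1  0.7] turn -0.3 F [-0.9  0.5  0.2] w 0.024
```

View pics/s2.png

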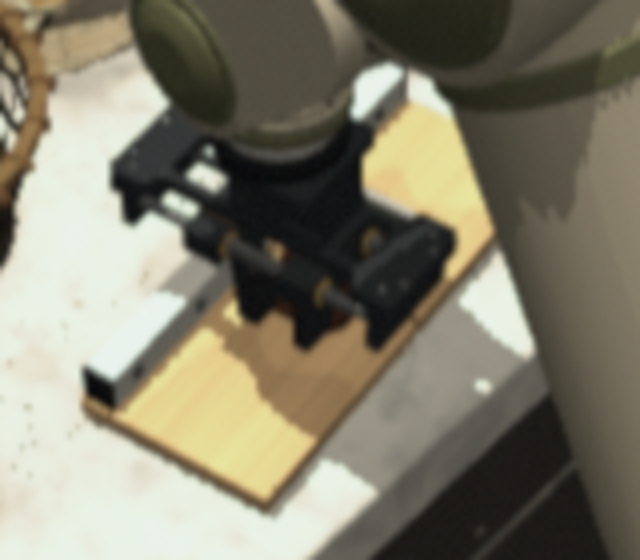

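The gripper hides the brownie, but it is clear of the fence and the block. I'll creep forward until the force rises.

Emit:
drive_tool(claw=[0.45,0.45,0.45,0.45], offset=[[-1,0,0],[-2,0,0],[-3,0,0],[-4,0,0]], turn=[0,0,0,0])

```text
time: 9.35
ee_pos: [0.4842, 0.0651, 0.0317]
eef_rot: [-2.066, -2.367, 0.0]
ft_force: [-0.7, 0.6, -0.1]
grip_width: 0.0245
finger_force: 0.3
```

Emit:
drive_tool(claw=[0.45,0.45], offset=[[-0.5,0,0],[-1,0,0]], turn=[0,0])

```text
time: 9.52
ee_pos: [0.4844, 0.0641, 0.0317]
eef_rot: [-2.066, -2.366, 0.0]
ft_force: [-0.6, 1.0, 1.2]
grip_width: 0.0243
finger_force: 0.3
```

Emit:
drive_tool(claw=[0.45,0.45], offset=[[-0.5,0,0],[-1,0,0]], turn=[0,0])

```text
time: 9.68
ee_pos: [0.4845, 0.0631, 0.0317]
eef_rot: [2.066, 2.367, 0.0]
ft_force: [-0.6, 1.0, 0.1]
grip_width: 0.0241
finger_force: 0.2
```

Emit:
drive_tool(claw=[0.45,0.45], offset=[[-0.5,0,0],[-1,0,0]], turn=[0,0])

```text
time: 9.85
ee_pos: [0.4846, 0.0621, 0.0317]
eef_rot: [-2.066, -2.367, 0.0]
ft_force: [0.2, 0.9, -0.1]
grip_width: 0.0244
finger_force: 0.2
```

Emit:
drive_tool(claw=[0.45,0.45], offset=[[-0.5,0,0],[-0.5,0,0]], turn=[0,0])

```text
time: 10.02
ee_pos: [0.4847, 0.0616, 0.0317]
eef_rot: [-2.066, -2.366, 0.0]
ft_force: [-0.3, -0.4, 0.0]
grip_width: 0.0243
finger_force: 0.1
```

Emit:
drive_tool(claw=[0.45,0.45], offset=[[-0.5,0,0],[-1,0,0]], turn=[0,0])

```text
time: 10.18
ee_pos: [0.4849, 0.0606, 0.0317]
eef_rot: [2.066, 2.367, 0.0]
ft_force: [0.0, -0.8, -0.6]
grip_width: 0.0242
finger_force: 0.2
```

Emit:
drive_tool(claw=[0.45,0.45], offset=[[-0.5,0,0],[-0.5,0,0]], turn=[0,0])

```text
time: 10.35
ee_pos: [0.4849, 0.0601, 0.0317]
eef_rot: [-2.066, -2.366, 0.0]
ft_force: [0.8, 0.1, -0.5]
grip_width: 0.0245
finger_force: 0.2
```

```bash
python3 -c "
from h import *
to(-13,47,31)
c=shot('wrist'); w=c['frame'][:,:,::-1]
c=shot('top'); t=cv2.resize(c['frame'][195:275,250:385,::-1],(640,380),interpolation=2)
cv2.imwrite('pics/m3.png',cv2.resize(np.vstack([w[240:],t]),None,fx=.95,fy=.95))"
```

```text
t 10.35 tcp guide [-15.2  45.4  31.7] off [1.7 2.1 0.7] turn -0.3 F [ 0.8  0.1 -0.5] w 0.025
```

View pics/m3.png

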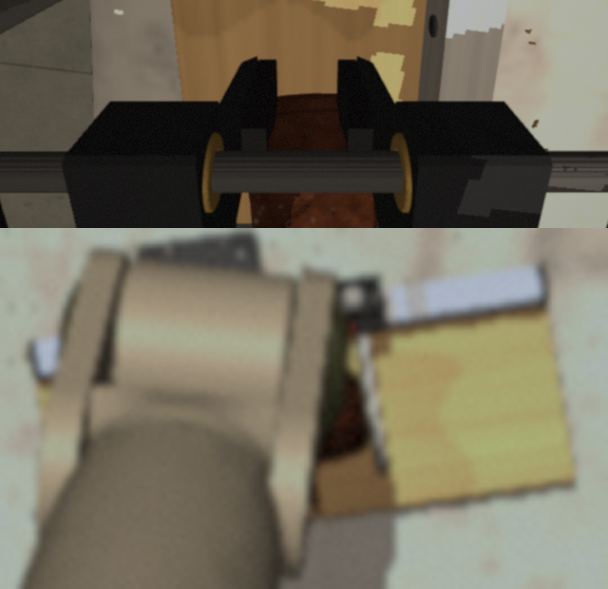

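The brownie's near end touches the fingers (upper half). In the top view its leading edge at (365,440) is within a few mm of the plate. I'll keep creeping.

Emit:
drive_tool(claw=[0.45,0.45], offset=[[-0.5,0,0],[-1,0,0]], turn=[0,0])

```text
time: 10.62
ee_pos: [0.485, 0.0592, 0.0317]
eef_rot: [-2.066, -2.367, -0.0]
ft_force: [-0.4, 0.4, -0.5]
grip_width: 0.0247
finger_force: 0.3
```

Emit:
drive_tool(claw=[0.45,0.45], offset=[[-0.5,0,0],[-0.5,0,0]], turn=[0,0])

```text
time: 10.78
ee_pos: [0.485, 0.0589, 0.0317]
eef_rot: [-2.066, -2.366, -0.0]
ft_force: [-0.5, 1.8, 0.8]
grip_width: 0.0242
finger_force: 1.3
```

Emit:
drive_tool(claw=[0.45,0.45], offset=[[-0.5,0,0],[-0.5,0,0]], turn=[0,0])

```text
time: 10.95
ee_pos: [0.485, 0.0586, 0.0317]
eef_rot: [-2.066, -2.366, -0.0]
ft_force: [-0.9, 5.0, 0.5]
grip_width: 0.0244
finger_force: 2.4
```

The force has risen to about 5 N, so the brownie is against the stop and below the force that would push it out of its notch. Now I'll retreat.

Emit:
drive_tool(claw=[0.45,0.45,0.45,0.45,0.45], offset=[[3,0,0],[15,0,0],[35,0,0],[45,0,-20],[45,0,-60]], turn=[0,0,0,0,0])

```text
time: 11.37
ee_pos: [0.4764, 0.1049, 0.0893]
eef_rot: [-2.06, -2.364, 0.008]
ft_force: [0.5, 0.1, 0.4]
grip_width: 0.0244
finger_force: 0.0
```

Emit:
drive_tool(claw=[0.45,0.45,0.45,0.45,0.45], offset=[[0,0,-40],[-30,0,-80],[-70,0,-80],[-110,0,-80],[-150,0,-80]], turn=[0,0,0,0,0])

```text
time: 11.78
ee_pos: [0.4995, -0.0463, 0.1728]
eef_rot: [2.063, 2.366, 0.001]
ft_force: [0.6, -0.4, -0.5]
grip_width: 0.024
finger_force: 0.0
```

Emit:
drive_tool(claw=[0.45,0.45,0.45], offset=[[-30,0,0],[-40,0,0],[-40,0,0]], turn=[0,0,0])

```text
time: 12.03
ee_pos: [0.5048, -0.0863, 0.1715]
eef_rot: [2.069, 2.364, -0.0]
ft_force: [-0.4, 0.6, -0.3]
grip_width: 0.0239
finger_force: 0.0
```

```bash
python3 -c "
from h import *
to(-13,47,31)
c=shot('wrist'); cv2.imwrite('pics/w5.png',c['frame'][:,:,::-1])"
```

```text
t 12.03 tcp guide [ -15.9 -102.3  171.5] off [149.4   1.8 140.5] turn -0.4 F [-0.4  0.6 -0.3] w 0.024
```

View pics/w5.png

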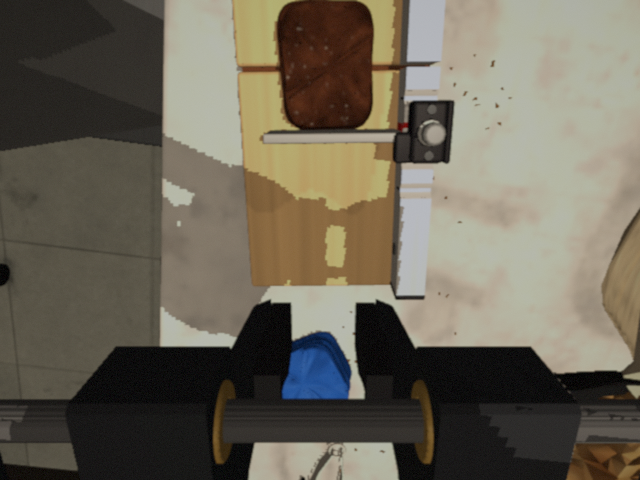

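The brownie spans (279–373, 1–130), sits square against the plate at v≈132 and is centred on the slot at v≈67. The block is at (432,132) with red showing next to it at (404,128). I'll check the numbers.

```bash
python3 - <<'E'
from h import *
g=np.load('g.npy')
for n,p,z in [('slotL',(241,68),.02),('slotR',(392,66),.02),('face L',(264,133),.057),('face R',(395,131),.057),('blk L',(433,101),.064),('blk R',(430,163),.064),('brown bot',(328,130),.05),('br TL',(279,60),.05),('br R',(373,60),.05),('other notch 57',(414,190),.046),('quarter',(420,95),.046)]: print(n,Ginv(ray('wrist',*p,z),g).round(1))
E
```

```text
slotL [-69.1  -0.8  20. ]
slotR [28.6 -0.4 20. ]
face L [-51.3 -39.1  57. ]
face R [ 26.3 -38.6  57. ]
blk L [ 45.9 -21.9  64. ]
blk R [ 46.7 -56.7  64. ]
brown bot [-13.3 -38.2  50. ]
br TL [-41.5   1.4  50. ]
br R [13.   0.9 50. ]
other notch 57 [ 42.  -76.5  46. ]
quarter [ 42.2 -18.5  46. ]
```

```bash
python3 -c "
from h import *
print(env.sign_off())"
```

```text
the job is handed in; nothing more can be done
None
```

I handed the job in at about 12 s: the stop measures about 38 mm from the knife slot, in the red-marked notch, and the brownie sits squarely against it over the slot. The judge's verdict was not shown.

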